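# Find the soft buffer in the catch tray and mark it

### The job

One of the three sprung buffer pads in the strip catch tray has gone soft. With the fingertips press each pad at least halfway down and let it come back, going along the row from the pad farthest from the chute to the one nearest it; then push the white tag behind the softest pad all the way down and leave the other two tags up. Pick nothing up, and leave the loose things lying where they are.

Things in the scene. Friction and masses are not known exactly. Their poses are not given: they have to be found in the camera images.
- tray: Fixed steel catch tray, 240 x 400 mm, walls 20 mm high, floor 3 mm. Origin: centre of its underside; x away from the robot, y along the row of pads. Chute and hopper stand at its -y end (y -200 to -575 mm, up to 210 mm high). Three like-looking buffer units a, b, c stand on its floor at y = +115, 0, -115 mm; which stands where changes each time.
- pad_a_top (a point): Centre of the top face of buffer pad a: a black disc 44 mm across and 8 mm thick on a rubber bellows above a grey round housing (50 mm across); 61 mm above the work surface at rest. It moves with the pad. The pad is sprung upward, slides straight down by up to 12 mm and returns by itself when let go.
- pad_a (a joint): How far pad a is pressed down, in m: 0 at rest, 0.012 fully down. At rest it reads 0 within 0.5 mm (a pad sags a hair under its own weight). The force grows in proportion to the depth; the stiffness differs from pad to pad: the softest needs about 4 N to be pressed fully down, the others 9 to 15 N.
- tag_a_top (a point): Centre of the top face of the tag of pad a: a white plastic T-piece, cap 18 x 28 mm, 6 mm thick, in an aluminium guide block on the pad's base plate, 68 mm from the pad's centre along the tray's +x; 65 mm above the work surface when up, 49 mm when fully down. It moves with the tag.
- tag_a (a joint): How far tag a is pushed down, in m: 0 up, 0.016 fully down. It slides straight down against about 2.5 N of friction and stays where it is left.
- pad_b_top (a point): Centre of the top face of buffer pad b: a black disc 44 mm across and 8 mm thick on a rubber bellows above a grey round housing (50 mm across); 61 mm above the work surface at rest. It moves with the pad. The pad is sprung upward, slides straight down by up to 12 mm and returns by itself when let go.
- pad_b (a joint): How far pad b is pressed down, in m: 0 at rest, 0.012 fully down. At rest it reads 0 within 0.5 mm (a pad sags a hair under its own weight). The force grows in proportion to the depth; the stiffness differs from pad to pad: the softest needs about 4 N to be pressed fully down, the others 9 to 15 N.
- tag_b_top (a point): Centre of the top face of the tag of pad b: a white plastic T-piece, cap 18 x 28 mm, 6 mm thick, in an aluminium guide block on the pad's base plate, 68 mm from the pad's centre along the tray's +x; 65 mm above the work surface when up, 49 mm when fully down. It moves with the tag.
- tag_b (a joint): How far tag b is pushed down, in m: 0 up, 0.016 fully down. It slides straight down against about 2.5 N of friction and stays where it is left.
- pad_c_top (a point): Centre of the top face of buffer pad c: a black disc 44 mm across and 8 mm thick on a rubber bellows above a grey round housing (50 mm across); 61 mm above the work surface at rest. It moves with the pad. The pad is sprung upward, slides straight down by up to 12 mm and returns by itself when let go.
- pad_c (a joint): How far pad c is pressed down, in m: 0 at rest, 0.012 fully down. At rest it reads 0 within 0.5 mm (a pad sags a hair under its own weight). The force grows in proportion to the depth; the stiffness differs from pad to pad: the softest needs about 4 N to be pressed fully down, the others 9 to 15 N.
- tag_c_top (a point): Centre of the top face of the tag of pad c: a white plastic T-piece, cap 18 x 28 mm, 6 mm thick, in an aluminium guide block on the pad's base plate, 68 mm from the pad's centre along the tray's +x; 65 mm above the work surface when up, 49 mm when fully down. It moves with the tag.
- tag_c (a joint): How far tag c is pushed down, in m: 0 up, 0.016 fully down. It slides straight down against about 2.5 N of friction and stays where it is left.
- holder_1: Cream plastic strip holder, loose, 150 x 26 x 10 mm, lying flat, long axis x. Origin: centre of its underside. It lies on the tray floor in a gap between two buffer units.
- holder_2: Cream plastic strip holder, loose, 150 x 26 x 10 mm, lying flat, long axis x. Origin: centre of its underside. It lies on the tray floor in the other gap between two buffer units.
- holder_3: Cream plastic strip holder, loose, 150 x 26 x 10 mm, lying flat, long axis x. Origin: centre of its underside. It lies on the ledge beyond the tray's +y end.
- stopwatch: Chrome stopwatch, loose, 50 mm across, 14 mm thick, lying on the tray floor on the robot's side of the pads. Origin: centre of its underside.
- pencil: Red pencil, loose, 8 mm thick and 164 mm long along its x, lying on the tray floor on the robot's side of the pads. Origin: on its underside, mid-length.
- ashtray: Squat amber glass ashtray, loose, 100 mm across and 32 mm high, on the ledge beyond the tray's +y end. Origin: centre of its underside.
- mug: White mug, loose, 80 mm across and 90 mm high, on the ledge beyond the tray's +y end. Origin: centre of its underside.

How it is judged (in metres and radians):
On the way, in this order (a step that is already met when the one before it is completed fails the run):
1. the pad farthest from the chute is pressed down (((y of pad_a_top in the frame of tray above 0.06 m and value of joint pad_a above 0.005 m) or (y of pad_b_top in the frame of tray above 0.06 m and value of joint pad_b above 0.005 m) or (y of pad_c_top in the frame of tray above 0.06 m and value of joint pad_c above 0.005 m))), for 0.1 s.
2. the middle pad is pressed down (((y of pad_a_top in the frame of tray between -0.06 and 0.06 m and value of joint pad_a above 0.005 m) or (y of pad_b_top in the frame of tray between -0.06 and 0.06 m and value of joint pad_b above 0.005 m) or (y of pad_c_top in the frame of tray between -0.06 and 0.06 m and value of joint pad_c above 0.005 m))), for 0.1 s.
3. the pad nearest the chute is pressed down (((y of pad_a_top in the frame of tray below -0.06 m and value of joint pad_a above 0.005 m) or (y of pad_b_top in the frame of tray below -0.06 m and value of joint pad_b above 0.005 m) or (y of pad_c_top in the frame of tray below -0.06 m and value of joint pad_c above 0.005 m))), for 0.1 s.
4. the tag of the softest pad is pushed down (((value of joint tag_a above 0.012 m and value of joint pad_a between 0.00024 and 0.002 m) or (value of joint tag_b above 0.012 m and value of joint pad_b between 0.00024 and 0.002 m) or (value of joint tag_c above 0.012 m and value of joint pad_c between 0.00024 and 0.002 m))), for 0.2 s.
At the end, for the whole second after the job is handed in: The tag of the softest pad is at least 12 mm down (of 16; the rules know the softest pad by its sagging over 0.24 mm under its own weight), the other two tags less than 4 mm down, all pads are back up within 2 mm, and every loose thing lies within 20 mm of where it started ((((value of joint tag_a above 0.012 m and value of joint pad_a between 0.00024 and 0.002 m) and value of joint each of tag_b, tag_c below 0.004 m) or ((value of joint tag_b above 0.012 m and value of joint pad_b between 0.00024 and 0.002 m) and value of joint each of tag_a, tag_c below 0.004 m) or ((value of joint tag_c above 0.012 m and value of joint pad_c between 0.00024 and 0.002 m) and value of joint each of tag_a, tag_b below 0.004 m)) and value of joint each of pad_a, pad_b, pad_c below 0.002 m and distance of each of holder_1, holder_2, holder_3, stopwatch, pencil, ashtray, mug from where it was at the start of the episode below 0.02 m); the robot touches nothing.
It fails at once if a wrong tag is pushed down (6 mm or more) ((value of joint tag_a above 0.006 m and value of joint pad_a below 0.00024 m) or (value of joint tag_b above 0.006 m and value of joint pad_b below 0.00024 m) or (value of joint tag_c above 0.006 m and value of joint pad_c below 0.00024 m)).
It fails at once if a loose thing is shifted or lifted by 20 mm or more (distance of any of holder_1, holder_2, holder_3, stopwatch, pencil, ashtray, mug from where it was at the start of the episode above 0.02 m).
It also fails if it takes over 45 s, if anything falls off the work surface, if the arm or the gripper's body presses on something with over 40 N, if the wrist force passes 120 N, or if a joint passes its speed limit or range.

### The arm

A 6-joint arm with a two-finger parallel gripper is mounted at the origin on the work surface. World frame = base frame: x ahead of the robot, y to its left, z up, the work surface at z = 0. Lengths are in mm, angles in rad, forces in N, time in s.
With the tool pointing down it reaches from about 275 to 1000 mm from the base axis. Payload 8.4 kg.
Tool frame: the origin (TCP) lies midway between the tips of the shut fingers; the grasp point (between the pads) lies 19 mm behind it; z points along the fingers, x is the direction in which the jaws open and shut, and the axes are right-handed (so a half turn about z gives the same grasp; the last joint's range is limited). The gripper opens to 85 mm and grips with 20 to 120 N. Pads are 22 mm wide; open, the fingers measure 114 mm over their backs; the gripper's body (76 mm by 85 mm) begins 54 mm behind the grasp point. The pads swing forward as they close: fully open they stand 13 mm farther back than shut.
Start: joints at [1.269, 0.353, 1.633, -0, 1.155, -0.002], TCP at [184.579, 597.125, 231.281] pointing down, gripper open.
Joint ranges: [-2.63, 2.63], [-0.92, 2.1], [0.06, 2.66], [-1.3, 4.44], [0, 2.69], [-3.02, 3.02]. Speed limits (rad/s): [2.22, 2.22, 2.79, 3.14, 3.14, 3.14].

### API

Orientations are given as [roll, pitch, yaw] about the fixed x, y, z axes, in that order (R = Rz(yaw) Ry(pitch) Rx(roll)).
In Python, from rig import sense, grab_frame, camera_model, job gives the robot as it stands.
- The arm moves only by the tool arm_command, never from a script. Its argument "plan" is a list of rows, each an object with "translation": the shift along the tool's x, y, z in cm, a list of three; "twist": the turn about the tool's z in rad; "gripper": the opening, from 0 (shut) to 1 (fully open). A call has exactly 5 rows; each row is the pose to reach, as a shift and turn from the pose measured when the call began, along the tool's axes at that moment; what a row does not reach only later rows make up. A row lasts 1/12 s, in which the tool goes at most 41.7 mm and 7.16 degrees, less where a joint would pass 70% of its speed; a pose out of reach is approached as far as the arm can. A call with a gripper value outside its range is refused whole. The fingers move at their own pace and stop on an object; "squeeze" is the grip in N (left out, the last holds). Time passes only in rows, so rows that repeat a pose let the fingers close, or fill a call up. It gives the time, the measured TCP pose, the force and the opening at its end, in the units of the state.
- sense(): the state, without advancing time (a new reading comes with each control period).
- grab_frame(name): name is "scene" or "top" or "wrist"; returns the picture (480x640x3 uint8, blue, green, red); there is no depth.
- camera_model(name): a dict with "fx", "fy", "cx", "cy" (pixels), "pose" (4x4, takes a point from camera to world coordinates). Camera axes: x right, y down, z forward; pixel columns grow to the right and rows downward; lengths in mm; the calibration is good to about 2 mm. The wrist camera is an equidistant fisheye: a pixel r from the principal point sees the ray r / f radians off the axis. A picture is of the moment at which its call begins: read the wrist's pose just before it. camera_model takes no time and is no camera call; for the wrist camera it gives the pose at the moment of the call.
- job.sign_off(): hands the job in, once; it reports no verdict.
The state is a dict: "clock": time; "qpos": joint angles; "qvel": joint speeds; "joint_efforts": joint torques, N m; "eef_pos": TCP position; "tcp_rot": TCP orientation; "contact_force": force on the tool from outside, world axes, zero at the start; "wrist_torque": the same for the moment, N m; "opening": opening from 0.0 (shut) to 1.0 (fully open).
Only numpy, scipy, OpenCV 4.12 (cv2) and the standard library are available. Lean on these libraries where they do the work, as an engineer would, in place of code of your own. Each camera call takes 0.05 s, during which the arm holds its last target.

## Working session

There is one attempt and no reset: what is moved stays moved. The work goes in short steps, Python scripts to look and compute and a tool call to move; the robot and the scene stay as the last step left them, time stands still between calls to the robot, and variables do not carry over. Pictures are saved under pics/ and viewed, and the job is handed in when it is done.

Besides the shell and the picture viewer there is one more tool, called after "Call:" as name([rows], argument=value, ...), one row to a line, values as JSON. arm_command: Moves the arm, as the interface text tells. Its arguments: {"type":"object","properties":{"plan":{"type":"array","items":{"type":"object","properties":{"translation":{"type":"array","items":{"type":"number"}},"twist":{"type":"number"},"gripper":{"type":"number"}}}},"squeeze":{"type":"number"}},"required":["plan"]}

```bash
mkdir -p pics; python3 - <<'E'
from rig import *
import cv2
print(sense())
for n in("scene","top"):
    cv2.imwrite(f"pics/{n}0.png",grab_frame(n)); print(n,camera_model(n))
E
```

```text
{'clock': 0.0, 'qpos': array([ 1.26863450e+00,  3.53676152e-01,  1.63411953e+00, -1.11017400e-05,
        1.15518629e+00, -2.41119899e-03]), 'qvel': array([-1.80069580e-03, -9.17170945e-07, -1.21362065e-03,  2.75639626e-05,
        6.61161224e-04,  1.82789232e-03]), 'joint_efforts': array([-2.04978896e-03, -6.05238390e+01, -3.42066658e+01, -1.93101587e-04,
        9.30500304e-03,  7.08375055e-06]), 'eef_pos': array([184.42299224, 596.68473172, 230.55043343]), 'tcp_rot': array([3.14158585e+00, 1.38933874e-03, 1.27105018e+00]), 'contact_force': array([ 0.05685858, -0.65649948, -0.69619646]), 'wrist_torque': array([-0.02800435, -0.03403417, -0.00632734]), 'opening': 0.9987269777515122}
scene {'fx': 457.2214224652403, 'fy': 457.2214224652403, 'cx': 321.7318740793069, 'cy': 229.87959439931714, 'pose': array([[ 6.91411834e-01,  5.45670721e-01, -4.73490380e-01,
         1.00194845e+03],
       [ 7.22362057e-01, -5.11310185e-01,  4.65569495e-01,
        -2.07796389e+02],
       [ 1.19471884e-02, -6.63931743e-01, -7.47697737e-01,
         7.62787432e+02],
       [ 0.00000000e+00,  0.00000000e+00,  0.00000000e+00,
         1.00000000e+00]])}
top {'fx': 565.0974131774268, 'fy': 565.0974131774268, 'cx': 321.26859862378905, 'cy': 239.5953818778671, 'pose': array([[ 1.28368501e-02, -9.82266159e-01,  1.87051887e-01,
         4.00120271e+02],
       [-9.99308724e-01, -1.91298213e-02, -3.18767157e-02,
         2.29830654e+02],
       [ 3.48896883e-02, -1.86513386e-01, -9.81832708e-01,
         9.95327905e+02],
       [ 0.00000000e+00,  0.00000000e+00,  0.00000000e+00,
         1.00000000e+00]])}
```

View pics/scene0.png

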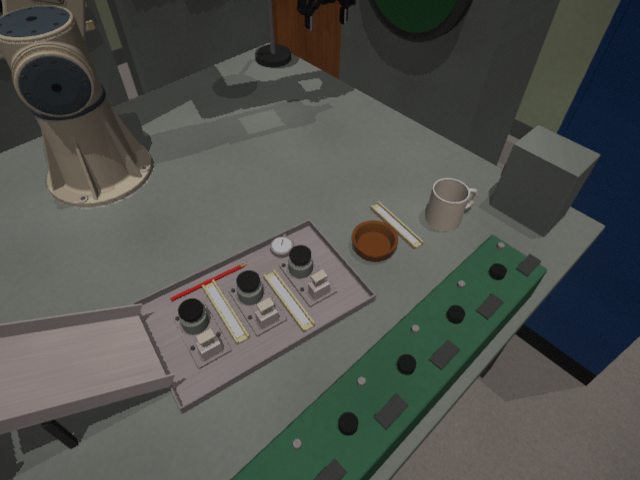

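View pics/top0.png

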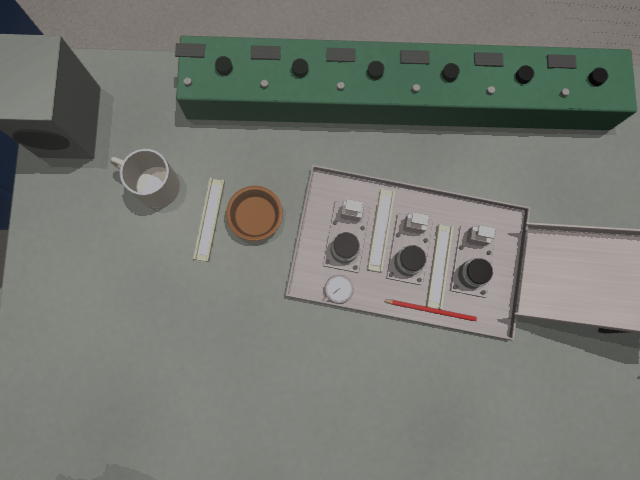

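The scene view shows the tray with three pads, the chute at lower left and the ashtray, mug and third holder beyond the far end. In the top view the pads are near (345,247), (411,261) and (477,272), with tags above them at about (351,209), (417,221) and (483,234). I'll enlarge both.

```bash
python3 - <<'E'
import cv2
a=cv2.imread("pics/top0.png")[190:310,315:515]; cv2.imwrite("pics/topc.png",cv2.resize(a,None,fx=4,fy=4,interpolation=cv2.INTER_CUBIC))
a=cv2.imread("pics/scene0.png")[235:375,165:345]; cv2.imwrite("pics/scenec.png",cv2.resize(a,None,fx=4,fy=4,interpolation=cv2.INTER_CUBIC))
E
```

```text
(no output)
```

View pics/topc.png

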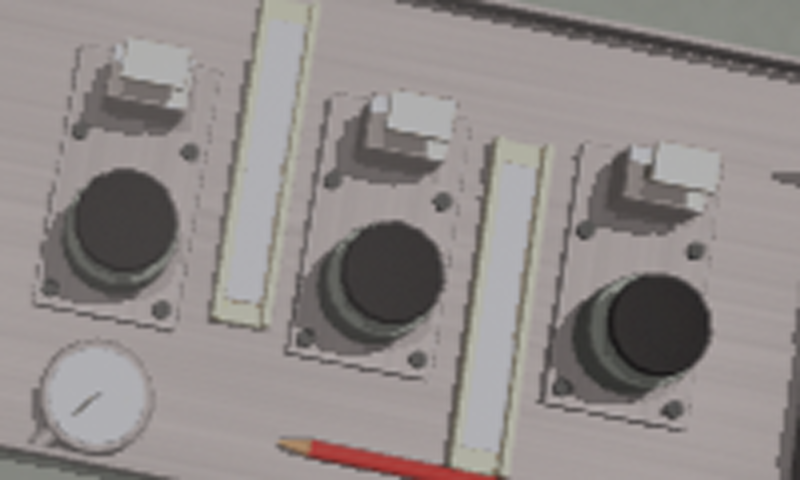

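View pics/scenec.png

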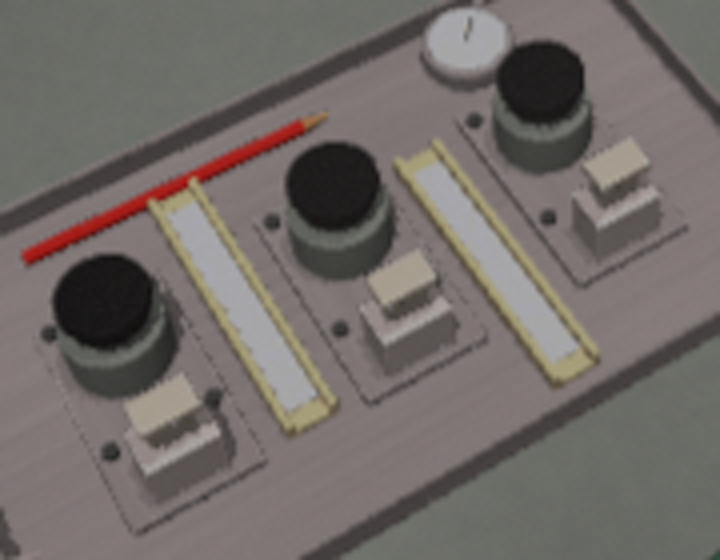

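```bash
cat > h.py <<'E'
import numpy as np
from rig import *
def ray(cam,u,v,z):
    m=camera_model(cam);P=m["pose"];d=P[:3,:3]@np.array([(u-m["cx"])/m["fx"],(v-m["cy"])/m["fy"],1]);o=P[:3,3]
    return o+d*(z-o[2])/d[2]
E
python3 - <<'E'
from h import *
from scipy.optimize import least_squares
T=[(126,219),(393,271),(660,324),(153,63),(422,114),(688,166)]
S=[(541,81),(333,186),(104,300),(616,164),(403,279),(163,406)]
mod=np.array([(0,115),(0,0),(0,-115),(68,115),(68,0),(68,-115)],float)
z=[61]*3+[65]*3
t=np.array([ray("top",(u+.5)/4-.5+315,(v+.5)/4-.5+190,h)[:2] for (u,v),h in zip(T,z)])
s=np.array([ray("scene",(u+.5)/4-.5+165,(v+.5)/4-.5+235,h)[:2] for (u,v),h in zip(S,z)])
print(t.round(1));print(s.round(1))
def tf(p):
    c,n=np.cos(p[2]),np.sin(p[2]);return mod@np.array([[c,n],[-n,c]])+p[:2]
for o in ([t],[s],[t,s]):
    r=least_squares(lambda p:np.concatenate([(tf(p)-q).ravel() for q in o]),[400,100,0])
    print(r.x,np.abs(r.fun).max());print(tf(r.x).round(1))
E
```

```text
[[570.7 157.5]
 [550.7  44.8]
 [530.2 -67.8]
 [637.6 146.6]
 [617.8  32. ]
 [597.5 -81.3]]
[[575.5 152.8]
 [555.7  40.5]
 [535.2 -70.8]
 [638.9 143.2]
 [619.6  30.9]
 [599.  -82.2]]
[ 5.50601938e+02  4.46222545e+01 -1.76917743e-01] 0.781774314230546
[[570.8 157.8]
 [550.6  44.6]
 [530.4 -68.6]
 [637.8 145.9]
 [617.5  32.7]
 [597.3 -80.6]]
[ 5.53832408e+02  4.16414592e+01 -1.74988502e-01] 2.124504760005493
[[573.9 154.9]
 [553.8  41.6]
 [533.8 -71.6]
 [640.8 143. ]
 [620.8  29.8]
 [600.8 -83.4]]
[ 5.52217201e+02  4.31321016e+01 -1.75960353e-01] 3.595636185023011
[[572.3 156.4]
 [552.2  43.1]
 [532.1 -70.1]
 [639.3 144.5]
 [619.2  31.2]
 [599.  -82. ]]
```

```bash
cat >> h.py <<'E'
from scipy.spatial.transform import Rotation as Ro
import sys
W={'far':(571.5,157),'mid':(551.3,44),'near':(531,-69.2),'tfar':(638.5,145.3),'tmid':(618.2,32),'tnear':(598,-81.3)}
def go(x,y,z):
    s=sense();R=Ro.from_euler('xyz',s['tcp_rot']).as_matrix()
    print(s['clock'],s['eef_pos'].round(1),s['tcp_rot'].round(3),s['contact_force'].round(2),round(s['opening'],2))
    print('shift cm',(R.T@(np.array([x,y,z])-s['eef_pos'])/10).round(2))
E
python3 -c "
from h import *
go(*W['far'],150)"
```

```text
0.1 [184.5 596.7 230.6] [-3.142e+00  1.000e-03  1.271e+00] [ 0.32  0.31 -0.22] 1.0
shift cm [-30.57  49.96   8.1 ]
```

Call:
arm_command([
  {"translation":[-2,3.3,0],"twist":0,"gripper":0},
  {"translation":[-4,6.6,0],"twist":0,"gripper":0},
  {"translation":[-6,9.9,0],"twist":0,"gripper":0},
  {"translation":[-8,13.2,0],"twist":0,"gripper":0},
  {"translation":[-10,16.5,0],"twist":0,"gripper":0},
])

```text
clock: 0.52
eef_pos: [313.2, 450.8, 230.5]
tcp_rot: [-3.141, 0.002, 1.272]
contact_force: [0.8, 0.2, -0.0]
opening: 0.299
```

```bash
python3 -c "
from h import *
go(*W['far'],150)"
```

```text
0.5167 [313.2 450.8 230.5] [-3.141e+00  2.000e-03  1.272e+00] [ 0.83  0.16 -0.03] 0.3
shift cm [-20.45  33.35   8.08]
```

Call:
arm_command([
  {"translation":[-2,3.3,0.5],"twist":0,"gripper":0},
  {"translation":[-4,6.6,1],"twist":0,"gripper":0},
  {"translation":[-6,9.9,2],"twist":0,"gripper":0},
  {"translation":[-8,13.2,3],"twist":0,"gripper":0},
  {"translation":[-10,16.5,4],"twist":0,"gripper":0},
])

```text
clock: 0.93
eef_pos: [442.2, 304.9, 190.2]
tcp_rot: [-3.142, 0.002, 1.272]
contact_force: [0.8, 0.1, -0.3]
opening: 0.005
```

```bash
python3 -c "
from h import *
go(*W['far'],100)"
```

```text
0.9333 [442.2 304.9 190.2] [-3.142e+00  2.000e-03  1.272e+00] [ 0.75  0.1  -0.35] 0.01
shift cm [-10.31  16.71   9.04]
```

Call:
arm_command([
  {"translation":[-2,3.3,1],"twist":0,"gripper":0},
  {"translation":[-4,6.6,3],"twist":0,"gripper":0},
  {"translation":[-6,9.9,5],"twist":0,"gripper":0},
  {"translation":[-8,13.2,7],"twist":0,"gripper":0},
  {"translation":[-10.3,16.7,9],"twist":0,"gripper":0},
])

```text
clock: 1.35
eef_pos: [566.2, 162.5, 103.5]
tcp_rot: [-3.141, 0.002, 1.272]
contact_force: [0.3, 0.3, 0.0]
opening: 0.001
```

```bash
python3 -c "
from h import *
import cv2
go(*W['far'],66)
cv2.imwrite('pics/w1.png',grab_frame('wrist'))
a=grab_frame('top')[190:310,315:515]; cv2.imwrite('pics/t1.png',cv2.resize(a,None,fx=3,fy=3))
a=grab_frame('scene')[215:365,165:365]; cv2.imwrite('pics/s1.png',cv2.resize(a,None,fx=3,fy=3))
"
```

```text
1.35 [566.2 162.5 103.5] [-3.141e+00  2.000e-03  1.272e+00] [0.26 0.26 0.03] 0.0
shift cm [-0.37  0.67  3.75]
```

View pics/w1.png

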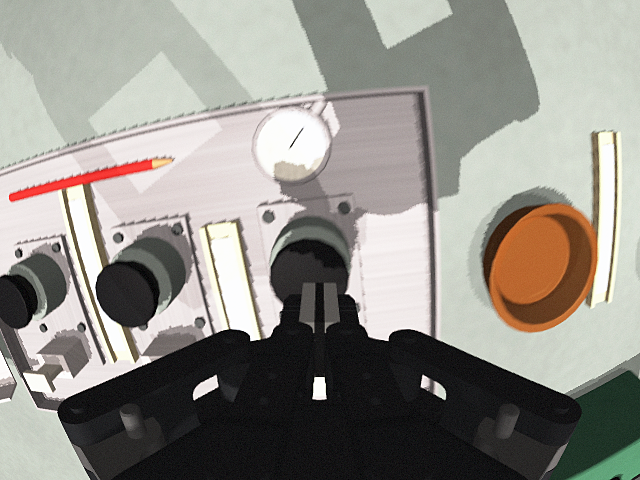

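View pics/s1.png

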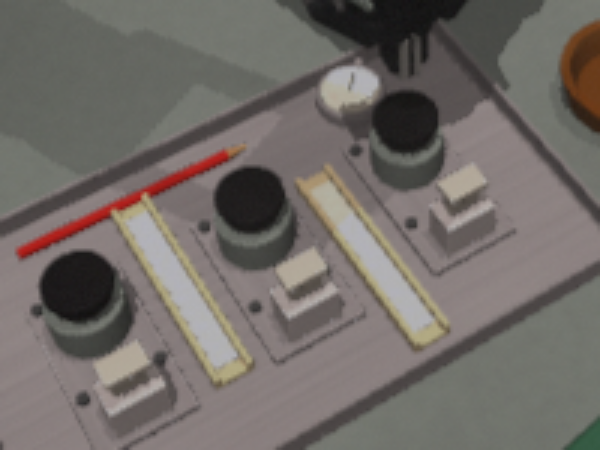

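The wrist picture shows the shut fingertips at about (320,295), over the far pad's disc at (310,270). The scene crop agrees, with all tags up.

Call:
arm_command([
  {"translation":[-0.4,0.7,1.5],"twist":0,"gripper":0},
  {"translation":[-0.4,0.7,3],"twist":0,"gripper":0},
  {"translation":[-0.4,0.7,3.5],"twist":0,"gripper":0},
  {"translation":[-0.4,0.7,3.5],"twist":0,"gripper":0},
  {"translation":[-0.4,0.7,3.5],"twist":0,"gripper":0},
])

```text
clock: 1.92
eef_pos: [570.6, 156.5, 68.2]
tcp_rot: [-3.139, 0.004, 1.269]
contact_force: [-0.3, -0.5, 0.1]
opening: -0.0
```

```bash
cat >> h.py <<'E'
def rd(n=4):
    # force averaged over new readings (camera call = 0.05 s hold)
    F=[];Z=[]
    for i in range(n):
        grab_frame('top'); s=sense();F.append(s['contact_force'][2]);Z.append(s['eef_pos'][2])
    print('Fz',np.round(F,2),'mean',round(np.mean(F),2),'z',np.round(Z,2))
E
python3 -c "
from h import *
rd()
go(*W['far'],52)"
```

```text
Fz [-0.38  0.58  0.1  -0.06] mean 0.06 z [68.64 68.83 68.84 68.78]
2.1167 [571.4 156.3  68.8] [-3.140e+00  3.000e-03  1.269e+00] [-0.07 -0.48 -0.06] -0.0
shift cm [ 0.08 -0.01  1.68]
```

Call:
arm_command([
  {"translation":[0,0,0.6],"twist":0,"gripper":0},
  {"translation":[0,0,1.1],"twist":0,"gripper":0},
  {"translation":[0,0,1.6],"twist":0,"gripper":0},
  {"translation":[0,0,1.7],"twist":0,"gripper":0},
  {"translation":[0,0,1.7],"twist":0,"gripper":0},
])

```text
clock: 2.53
eef_pos: [572.1, 156.6, 51.8]
tcp_rot: [-3.141, 0.002, 1.268]
contact_force: [0.3, 1.4, 7.0]
opening: 0.002
```

```bash
python3 -c "
from h import *
rd(6)
go(*W['mid'],70)"
```

```text
Fz [6.77 7.42 6.52 6.64 6.46 7.08] mean 6.82 z [51.98 52.08 52.1  52.14 52.15 52.17]
2.8333 [572.1 156.6  52.2] [-3.141e+00  2.000e-03  1.268e+00] [-0.21  1.75  7.08] -0.0
shift cm [-11.37   1.37  -1.76]
```

Far pad: 6.8 N at about 8.8 mm, which means roughly 9.2 N fully down, so it isn't the soft one. On to the middle pad.

Call:
arm_command([
  {"translation":[0,0,-2.5],"twist":0,"gripper":0},
  {"translation":[-3.5,0.4,-3],"twist":0,"gripper":0},
  {"translation":[-7.4,0.9,-3],"twist":0,"gripper":0},
  {"translation":[-11.3,1.4,-3],"twist":0,"gripper":0},
  {"translation":[-11.4,1.4,-2.0],"twist":0,"gripper":0},
])

```text
clock: 3.25
eef_pos: [550.5, 38.7, 73.1]
tcp_rot: [3.142, 0.003, 1.266]
contact_force: [0.3, -0.5, -0.5]
opening: -0.002
```

```bash
python3 -c "
from h import *
rd()
go(*W['mid'],52)"
```

```text
Fz [-1.92  0.39  0.14 -0.82] mean -0.55 z [70.71 71.07 71.54 71.95]
3.45 [551.3  44.   72. ] [-3.140e+00  2.000e-03  1.268e+00] [-0.02  0.32 -0.82] 0.0
shift cm [ 0.01 -0.    2.  ]
```

Call:
arm_command([
  {"translation":[0,0,0.6],"twist":0,"gripper":0},
  {"translation":[0,0,1.2],"twist":0,"gripper":0},
  {"translation":[0,0,1.8],"twist":0,"gripper":0},
  {"translation":[0,0,2],"twist":0,"gripper":0},
  {"translation":[0,0,2],"twist":0,"gripper":0},
])

```text
clock: 3.87
eef_pos: [552.0, 45.0, 51.8]
tcp_rot: [-3.141, 0.001, 1.269]
contact_force: [-1.2, 2.4, 11.1]
opening: -0.002
```

```bash
python3 -c "
from h import *
rd(6)
go(*W['near'],70)"
```

```text
Fz [10.29 10.56 10.61 10.07 10.74 10.94] mean 10.54 z [52.05 52.16 52.24 52.26 52.27 52.33]
4.1667 [552.   45.   52.3] [-3.141e+00  1.000e-03  1.269e+00] [-1.63  2.41 10.94] -0.0
shift cm [-11.53   1.39  -1.76]
```

Middle pad: 10.5 N at 8.7 mm, so it's stiff. The near pad should be the soft one. I'll measure it too.

Call:
arm_command([
  {"translation":[0,0,-2.5],"twist":0,"gripper":0},
  {"translation":[-3.5,0.4,-3],"twist":0,"gripper":0},
  {"translation":[-7.4,0.9,-3],"twist":0,"gripper":0},
  {"translation":[-11.5,1.4,-3],"twist":0,"gripper":0},
  {"translation":[-11.5,1.4,-2.0],"twist":0,"gripper":0},
])

```text
clock: 4.58
eef_pos: [531.1, -73.6, 73.3]
tcp_rot: [3.14, 0.002, 1.267]
contact_force: [0.4, -0.4, -0.3]
opening: 0.005
```

```bash
python3 -c "
from h import *
rd()
go(*W['near'],52)"
```

```text
Fz [-1.95 -1.04 -0.2   0.82] mean -0.59 z [70.8  71.05 71.49 71.86]
4.7833 [531.  -68.1  71.9] [-3.140e+00  1.000e-03  1.269e+00] [ 0.74 -0.31  0.82] 0.0
shift cm [-0.1   0.04  1.99]
```

Call:
arm_command([
  {"translation":[0,0,0.6],"twist":0,"gripper":0},
  {"translation":[0,0,1.2],"twist":0,"gripper":0},
  {"translation":[0,0,1.8],"twist":0,"gripper":0},
  {"translation":[0,0,2],"twist":0,"gripper":0},
  {"translation":[0,0,2],"twist":0,"gripper":0},
])

```text
clock: 5.2
eef_pos: [530.9, -67.4, 51.3]
tcp_rot: [-3.139, 0.001, 1.27]
contact_force: [0.9, 2.1, 3.3]
opening: -0.0
```

```bash
python3 -c "
from h import *
rd(6)
go(*W['tnear'],80)"
```

```text
Fz [1.88 2.94 3.14 3.16 2.86 3.25] mean 2.87 z [51.59 51.82 51.94 52.02 52.06 52.07]
5.5 [530.9 -68.1  52.1] [-3.140e+00  1.000e-03  1.269e+00] [0.38 1.67 3.25] 0.0
shift cm [ 0.73  6.79 -2.81]
```

Near pad: about 3 N at 9 mm (roughly 4 N fully down), so it's the softest. Its tag is next. I'll lift, then move over the tag.

Call:
arm_command([
  {"translation":[0,0,-3],"twist":0,"gripper":0},
  {"translation":[0.2,1.5,-4],"twist":0,"gripper":0},
  {"translation":[0.5,4.5,-4],"twist":0,"gripper":0},
  {"translation":[0.7,6.8,-4],"twist":0,"gripper":0},
  {"translation":[0.7,6.8,-3.5],"twist":0,"gripper":0},
])

```text
clock: 5.92
eef_pos: [603.3, -82.9, 88.7]
tcp_rot: [3.136, 0.0, 1.269]
contact_force: [-0.0, -0.3, 0.7]
opening: -0.003
```

```bash
python3 -c "
from h import *
import cv2
rd(2)
go(*W['tnear'],48)
cv2.imwrite('pics/w2.png',grab_frame('wrist'))
a=grab_frame('scene')[215:365,165:365]; cv2.imwrite('pics/s2.png',cv2.resize(a,None,fx=3,fy=3))
"
```

```text
Fz [-1.33  0.12] mean -0.61 z [86.5  86.05]
6.0167 [597.5 -81.8  86.1] [-3.138e+00  1.000e-03  1.269e+00] [-0.8   0.56  0.12] -0.0
shift cm [0.07 0.04 3.81]
```

View pics/w2.png

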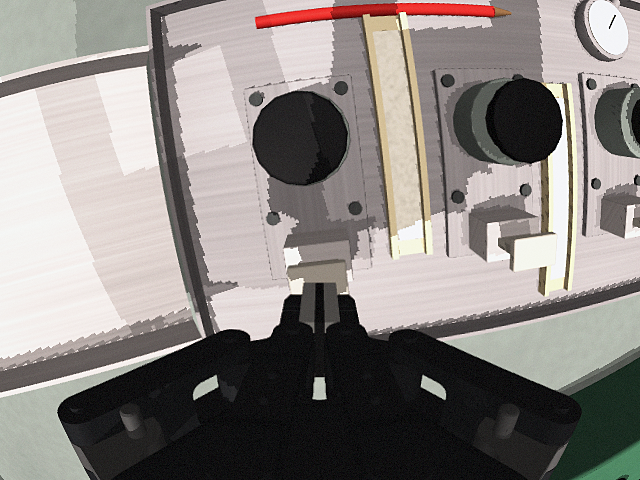

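View pics/s2.png

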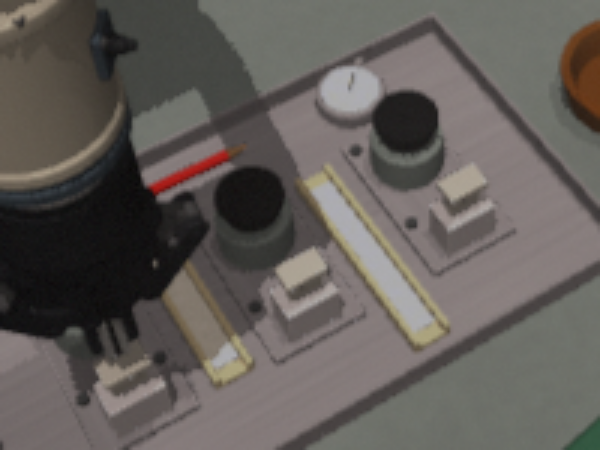

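The fingertips at (320,290) in the wrist view stand over the near tag's cap at (317,277), and the other tags are up. I'll press down in steps.

Call:
arm_command([
  {"translation":[0.1,0,1],"twist":0,"gripper":0},
  {"translation":[0.1,0,1.8],"twist":0,"gripper":0},
  {"translation":[0.1,0,2.3],"twist":0,"gripper":0},
  {"translation":[0.1,0,2.6],"twist":0,"gripper":0},
  {"translation":[0.1,0,2.6],"twist":0,"gripper":0},
])

```text
clock: 6.53
eef_pos: [595.7, -80.4, 59.2]
tcp_rot: [-3.136, 0.002, 1.269]
contact_force: [1.3, 0.1, 0.3]
opening: 0.002
```

```bash
python3 -c "
from h import *
rd(2)
go(*W['tnear'],48.5)
"
```

```text
Fz [0.55 0.16] mean 0.35 z [59.67 60.02]
6.6333 [596.5 -80.5  60. ] [-3.137e+00  1.000e-03  1.269e+00] [0.07 0.   0.16] 0.0
shift cm [-0.03  0.18  1.15]
```

Call:
arm_command([
  {"translation":[0,0.1,0.3],"twist":0,"gripper":0},
  {"translation":[0,0.1,0.6],"twist":0,"gripper":0},
  {"translation":[0,0.1,0.9],"twist":0,"gripper":0},
  {"translation":[0,0.1,1.2],"twist":0,"gripper":0},
  {"translation":[0,0.1,1.2],"twist":0,"gripper":0},
])

```text
clock: 7.05
eef_pos: [597.9, -80.9, 49.0]
tcp_rot: [-3.138, 0.001, 1.269]
contact_force: [-0.7, 0.8, 11.9]
opening: -0.003
```

```bash
python3 -c "
from h import *
rd(2)
go(*W['tnear'],48.)
"
```

```text
Fz [12.69 11.99] mean 12.34 z [48.99 49.02]
7.15 [597.9 -80.9  49. ] [-3.138e+00  1.000e-03  1.269e+00] [-2.39  0.7  11.99] -0.0
shift cm [-0.04  0.02  0.1 ]
```

The tag bottomed out at z = 49.0 with 12 N. Now I'll lift clear and move back toward the robot, away from the tray.

Call:
arm_command([
  {"translation":[0,0,-2],"twist":0,"gripper":0},
  {"translation":[0,0,-5],"twist":0,"gripper":0},
  {"translation":[0,0,-9],"twist":0,"gripper":0},
  {"translation":[0,0,-13],"twist":0,"gripper":0},
  {"translation":[0,0,-17],"twist":0,"gripper":0},
])

```text
clock: 7.57
eef_pos: [598.0, -80.8, 220.3]
tcp_rot: [-3.138, 0.001, 1.269]
contact_force: [0.4, -0.3, -0.6]
opening: 0.003
```

Call:
arm_command([
  {"translation":[0,-3,0],"twist":0,"gripper":0},
  {"translation":[0,-7,0],"twist":0,"gripper":0},
  {"translation":[0,-11,0],"twist":0,"gripper":0},
  {"translation":[0,-15,0],"twist":0,"gripper":0},
  {"translation":[0,-18,0],"twist":0,"gripper":0},
])

```text
clock: 7.98
eef_pos: [422.8, -26.7, 220.3]
tcp_rot: [-3.136, 0.002, 1.269]
contact_force: [0.5, 0.9, 0.7]
opening: 0.001
```

Call:
arm_command([
  {"translation":[0,-2,0],"twist":0,"gripper":0},
  {"translation":[0,-4,0],"twist":0,"gripper":0},
  {"translation":[0,-5,0],"twist":0,"gripper":0},
  {"translation":[0,-5,0],"twist":0,"gripper":0},
  {"translation":[0,-5,0],"twist":0,"gripper":0},
])

```text
clock: 8.4
eef_pos: [375.9, -11.9, 220.9]
tcp_rot: [-3.137, 0.002, 1.269]
contact_force: [-0.1, 0.3, -0.4]
opening: -0.002
```

```bash
python3 -c "
from h import *
import cv2
a=grab_frame('top'); cv2.imwrite('pics/t3.png',a)
a=grab_frame('scene')[215:365,165:365]; cv2.imwrite('pics/s3.png',cv2.resize(a,None,fx=3,fy=3))
print(sense()['eef_pos'],sense()['contact_force'],sense()['clock'])
"
```

```text
[376.52447576 -12.05941786 220.80206318] [ 0.31048173  0.14902718 -0.18262883] 8.5
```

View pics/t3.png

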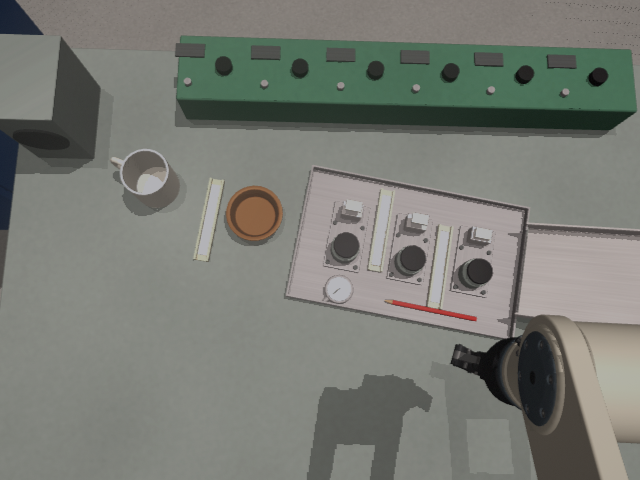

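View pics/s3.png

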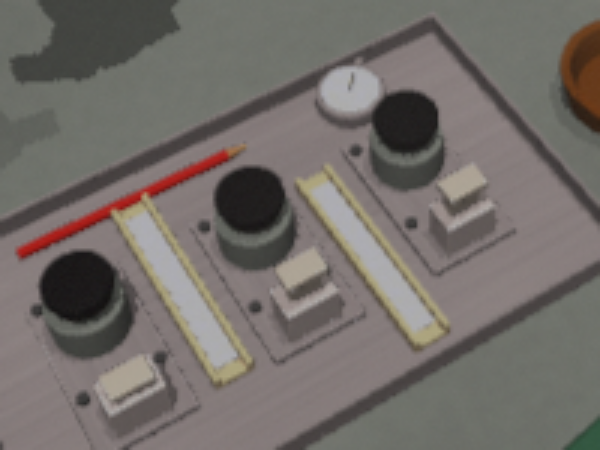

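The near tag is flush with its guide at (128,380) in the scene crop. The other two are up at (302,270) and (461,184), all pads are up and no loose thing has moved. I'm handing the job in.

```bash
python3 -c "
from rig import job
print(job.sign_off())"
```

```text
the job is handed in; nothing more can be done
None
```

I pressed all three pads, from the one farthest from the chute to the nearest, then pushed the near pad's tag fully down. I handed the job in at about 8.5 s. Sign-off gives no verdict.

| Pad | Force | Depth | Fully down (estimated) |
|---|---|---|---|
| Far | 6.8 N | 8.8 mm | about 9 N |
| Middle | 10.5 N | 8.7 mm | about 14.5 N |
| Near | 3 N | 9 mm | about 4 N |

The near pad is clearly the softest. Its tag stopped at z = 49.0 mm with 12 N on it, which matches the fully-down height.

In the last pictures that tag is down, the other two tags and all pads are up, and no loose thing has visibly moved. The arm stands clear of the tray with no measurable contact force. The only disagreement was 3–5 mm between the two cameras on positions, and I relied mostly on the top camera. No checks failed.

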